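# Hang up the marking saddle, then hold the tenon block home in the corner board

## Robot

A 6-joint arm with a two-finger parallel gripper is mounted at the origin on the work surface. World frame = base frame: x ahead of the robot, y to its left, z up, the work surface at z = 0. Lengths are in m, angles in degrees, forces in N, time in s.
With the tool pointing down it reaches from about 0.25 to 0.725 m from the base axis. Payload 9.7 kg.
Tool frame: the origin (TCP) lies midway between the tips of the shut fingers; the grasp point (between the pads) lies 19 mm behind it (bot.hold_point_z is the distance from the TCP to the grasp point, in m); z points along the fingers, y is the line along which they close (so a half turn about z gives the same grasp; the last joint's range is limited). The gripper opens to 85 mm and grips with 20 to 120 N. Pads are 22 mm wide; open, the fingers measure 114 mm over their backs; the gripper's body (76 mm by 85 mm) begins 54 mm behind the grasp point. The pads swing forward as they close: fully open they stand 13 mm farther back than shut.
Start: joints at [72.078, 4.979, 10.078, 95.1, 0, 90], TCP at [0.169, 0.523, 0.231] pointing down, gripper open.
Joint ranges: [-179.16, 179.16], [-48.56, 103.87], [-65.8, 70.77], [-126.05, 130.52], [-82.76, 87.17], [-180, 180]. Speed limits (degrees/s): [127.2, 127.2, 147.25, 180, 180, 180].

## Interface

Orientations are given as [roll, pitch, yaw] about the fixed x, y, z axes, in that order (R = Rz(yaw) Ry(pitch) Rx(roll)).
In Python, from workcell import bot gives the robot as it stands.
- The arm moves only by the tool play_rows, never from a script. Its argument "steps" is a list that holds one entry, the list of rows, each a list of 4 numbers: the shift along the tool's x, y, z in m, then the turn about the tool's z in rad. In form: [[[tx, ty, tz, yaw], ...]]. A call has exactly 5 rows; each row shifts and turns the commanded pose from where the row before left it, along the tool's axes as they then stand; what a row does not reach is not made up. A row lasts 1/12 s, in which the tool goes at most 41.7 mm and 7.16 degrees, less where a joint would pass 70% of its speed; a pose out of reach is approached as far as the arm can. A call is refused whole if a number of a shift passes 0.0417 or a number of a turn 0.125, either way. A call with a gripper value outside its range is refused whole. "gripper" is the finger opening in m, from 0 to 0.0854, set as the call begins (left out, the last holds). The fingers move at their own pace and stop on an object; "squeeze" is the grip in N (left out, the last holds). Time passes only in rows, so rows that do not move let the fingers close, or fill a call up. It gives the time, the measured TCP pose, the force, the opening and the grip force at its end, in the units of the state.
- bot.get_obs(): the state, without advancing time (a new reading comes with each control period).
- bot.camera(name): name is "scene" or "top" or "wrist"; returns a dict with "img" (400x640x3 uint8, blue, green, red), "vfov" (degrees; the focal length in pixels is half the picture's height over the tangent of half this angle, whatever the lens; pixels are square), "cx", "cy" (the principal point, pixels), "xyz" and "attitude" of the camera in the world. Camera axes: x right, y down, z forward; pixel columns grow to the right and rows downward; lengths in m; the calibration is good to about 2 mm. A picture is of the moment at which its call begins. There is no depth.
- bot.job_done(): hands the job in; it is judged then, once.
The state is a dict: "time": time; "q": joint angles; "qd": joint speeds; "joint_efforts": joint torques, N m; "ee_pos": TCP position; "tcp_rot": TCP orientation; "wrist_force": force on the tool from outside, world axes, zero at the start; "torque": the same for the moment, N m; "opening": finger opening in m; "grasp_force": force on a finger pad.
Only numpy, scipy, OpenCV 4.12 (cv2) and the standard library are available. Lean on these libraries where they do the work, as an engineer would, in place of code of your own. Each camera call takes 0.05 s, during which the arm holds its last target. There are 200 camera calls.

## Task

Clear the marking saddle out of the corner board by hanging it astride the wooden tool rail and letting go of it there. Then set the tenoned wooden block flat on the corner board, tenon pointing away from the short end fence, and press it firmly into the corner so that its side is flush against the long fence and its square end is flush against the end fence at the same time. Finish while still holding the block pressed against both fences: do not let go or back off; leave the chisel, marking gauge and jar lid alone.

Things in the scene. Friction and masses are not known exactly. Their poses are not given: they have to be found in the camera images.
- corner (a point): Inner corner of the fixed corner board, on its base's upper face, 12 mm above the bench. Plywood base 180 mm (x) by 200 mm (y). +x points square to the long fence, +y runs along it away from the end fence, z up; the free area is at -x (160 mm) and +y (180 mm). The dark wood fences stand 12 mm above the base, 20 mm thick; the inner faces are the planes x = 0 (long) and y = 0 (end).
- long_fence: Long rigid fence, 200 mm, on the far side (+x) of the corner board. The origin given is the board's centre at bench level, axes as point corner, 70 mm to -x and 80 mm to +y of it and 12 mm below it. Wood drags on wood (friction about 0.6): a block pushed down hard or along one fence sticks short of the other fence; 5 to 15 N on each fence is plenty.
- end_fence: Short rigid end fence, 160 mm, at the -y end (robot's right) of the corner board. The origin given is the board's centre at bench level, as for the long fence.
- block_center (a point): Centre of the main body of the loose pine block, 0.2 kg: 46 mm (x) by 90 mm (y) by 70 mm high, 35 mm over its underside; a tenon 16 mm thick sticks 26 mm out of its +y end. Starts upright on the bench, tenon roughly to the robot's left. Fingers gripping across the 46 mm with tips over 14 mm above its underside clear the fences. Home is x -23, y 45, z 35 mm from point corner, axes parallel.
- block_square_end (a point): Middle of the block's plain square end face (-y end), half-way up; same axes as the block.
- saddle_fin (a point): Centre of the dark wooden fin on top of the marking saddle, to grasp: 12 mm thick (x), 50 long (y), 28 high. The saddle, 0.17 kg, is an aluminium inverted U, 44 mm wide over its sides (x), 60 long (y), 94 high, with a slot 34 wide (x), 60 deep, open below and at both y ends. This point is 80 mm above its feet, 20 above the roof's underside. Starts upright in the corner of the board.
- saddle_roof (a point): Middle of the underside of the saddle's roof (top of its slot), 20 mm below point saddle_fin; same axes. When hung it lies on the rail's upper face.
- rail_mid (a point): Middle of the upper face of the fixed tool rail, 125 mm above the bench: a level wooden bar 20 by 20 mm, 190 mm long, along the y axis given here. Posts 20 mm square below its ends (centres 85 mm from the middle) carry it, on feet 90 mm long (x). The space beneath the bar between the posts is free.
- chisel: Bystander: chisel with a dark wooden handle, about 250 mm long, 30 mm high, lying along y on the bench beyond the corner board. Origin on its underside at the front of the handle.
- gauge: Bystander: marking gauge, a 230 mm wooden beam (along y) with a sliding fence block and a yellow thumbscrew, 85 mm high, on the far side of the bench. Origin on its underside at mid-beam.
- jar_lid: Bystander: steel jar lid, 72 mm across, 16 mm high, open side up, on the bench. Origin at the centre of its underside.

How it is judged (in metres and radians):
On the way:
1. the saddle hangs astride the rail, let go of and at rest (contact force between saddle and rail above 0.5 N and contact force between saddle and the fingers below 0.1 N and angle between saddle_fin's own z axis and vertical below 0.2 rad and x of saddle_roof in the frame of rail_mid between -0.016 and 0.016 m and y of saddle_roof in the frame of rail_mid between -0.085 and 0.085 m and z of saddle_roof in the frame of rail_mid between -0.006 and 0.006 m and linear speed of saddle below 0.02 m/s), for 0.2 s.
At the end, for the whole second after the job is handed in: Block held flat on the board (4 mm, tilt 0.05 rad), square to it (0.04 rad), side and square end within 3 mm of the fences, over 1.5 N on each, robot still on it with over 1 N, at rest; saddle upright astride the rail, roof on the bar, untouched (all of step 1 and contact force between block and long_fence above 1.5 N and contact force between block and end_fence above 1.5 N and (contact force between block and the fingers above 1 N or contact force between block and the arm above 1 N) and y of block_square_end in the frame of corner between -0.003 and 0.003 m and x of block_center in the frame of corner between -0.026 and -0.02 m and z of block_center in the frame of corner between 0.031 and 0.039 m and angle between the y axis of block_center and the y axis of corner, either way round below 0.04 rad and angle between block_center's own z axis and vertical below 0.05 rad and linear speed of block below 0.01 m/s); the arm keeps its last pose, push and grip.
It fails at once if the chisel was disturbed (moved over 30 mm) (distance of chisel from where it was at the start of the episode above 0.03 m).
It fails at once if the marking gauge was disturbed (moved over 30 mm) (distance of gauge from where it was at the start of the episode above 0.03 m).
It fails at once if the jar lid was disturbed (moved over 30 mm) (distance of jar_lid from where it was at the start of the episode above 0.03 m).
It also fails if it takes over 72 s, if anything falls off the work surface, if the arm or the gripper's body presses on something with over 40 N, if the wrist force passes 120 N, or if a joint passes its speed limit or range.

## Working session

There is one attempt and no reset: what is moved stays moved. The work goes in short steps, Python scripts to look and compute and a tool call to move; the robot and the scene stay as the last step left them, time stands still between calls to the robot, and variables do not carry over. Pictures are saved under pics/ and viewed, at most 10 in all, crops included, and the job is handed in when it is done.

Besides the shell and the picture viewer there is one more tool, called as name(argument=value, ...) on one line, values as JSON. play_rows: Moves the arm, as the interface text tells. Its arguments: {"type":"object","properties":{"steps":{"type":"array","items":{"type":"array","items":{"type":"array","items":{"type":"number"}}}},"gripper":{"type":"number"},"squeeze":{"type":"number"}},"required":["steps"]}

```bash
mkdir -p pics
cat > h.py <<'E'
import numpy as np,cv2
from scipy.spatial.transform import Rotation as R
from workcell import bot
def cam(n):
    c=bot.camera(n); return c
def rot(c):
    a=np.array(c['attitude'],float)
    return a if a.shape==(3,3) else R.from_euler('xyz',a,degrees=True).as_matrix()
def ray(c,u,v):
    f=200/np.tan(np.radians(c['vfov'])/2)
    return rot(c)@np.array([(u-c['cx'])/f,(v-c['cy'])/f,1.])
def onz(c,u,v,z):
    d=ray(c,u,v);o=np.array(c['xyz']);return o+d*(z-o[2])/d[2]
def proj(c,p):
    f=200/np.tan(np.radians(c['vfov'])/2)
    q=rot(c).T@(np.array(p)-np.array(c['xyz']));return f*q[:2]/q[2]+[c['cx'],c['cy']]
E
python3 - <<'E'
from h import *
import pickle
for n in('scene','top'):
    c=cam(n);cv2.imwrite(f'pics/{n}0.png',c['img']);pickle.dump(c,open(n+'0.pkl','wb'))
    print({k:v for k,v in c.items() if k!='img'})
print(bot.get_obs(),bot.hold_point_z)
E
```

```text
{'vfov': 52.88953121631273, 'cx': 318.28354041578916, 'cy': 199.2712877360956, 'xyz': array([ 0.98435593, -0.41231139,  0.85480587]), 'attitude': array([-140.88622565,   -0.98682363,   46.00411251])}
{'vfov': 49.9381071855648, 'cx': 317.25095124945193, 'cy': 203.3701081958288, 'xyz': array([0.35110536, 0.00194067, 1.18970091]), 'attitude': array([-170.92793922,    1.28734221,  -88.86785624])}
{'time': 0.1, 'q': array([ 7.20759696e+01,  5.00862835e+00,  1.00391593e+01,  9.50979832e+01,
       -2.50926870e-04,  8.99998385e+01]), 'qd': array([-0.03210756, -0.07126221,  0.09518999,  0.04094955,  0.02759037,
       -0.01962002]), 'joint_efforts': array([-9.52667251e-04, -5.21560872e+01,  4.65652907e+01,  1.60138111e-02,
       -4.27809221e-05,  9.15539175e-06]), 'ee_pos': array([0.1692077 , 0.52312282, 0.23064891]), 'tcp_rot': array([-1.79932548e+02,  2.50736621e-04,  1.62076131e+02]), 'wrist_force': array([ 0.0853949 , -0.40597171,  0.26403027]), 'torque': array([ 0.0396497 ,  0.00752729, -0.03142811]), 'grasp_force': 0.0, 'opening': 0.08557883791308557} 0.0187
```

View pics/top0.png

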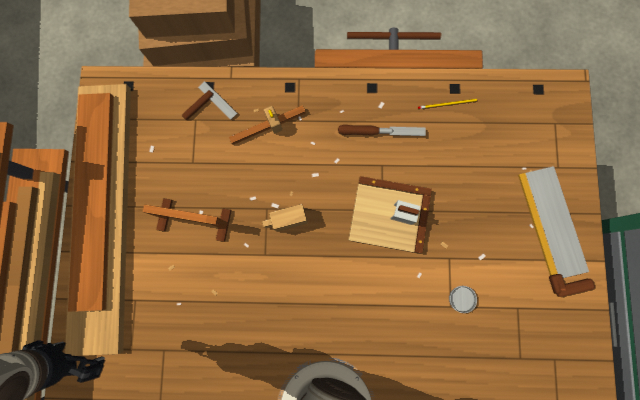

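View pics/scene0.png

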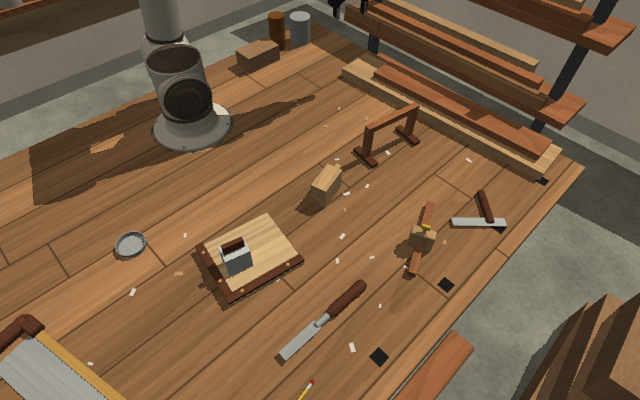

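The top view shows the rail (145–230, 205–240), the block (265–305, 205–230, tenon to the left), the board (350–432, 178–253) and the saddle (~407, 210). Next I'll enlarge crops.

Run:
```python
from h import *
t=cv2.imread('pics/top0.png');s=cv2.imread('pics/scene0.png')
z=lambda i,k:cv2.resize(i,None,fx=k,fy=k,interpolation=cv2.INTER_CUBIC)
a=z(t[190:260,130:330],4)
b=np.hstack([z(t[174:254,345:445],4),z(s[190:270,250-60:290],4)[:,:400]])
b[:,400:]=z(s[210:290,190:290],4)
cv2.imwrite('pics/m1.png',np.vstack([a,b]))
```

```text
(no output)
```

View pics/m1.png

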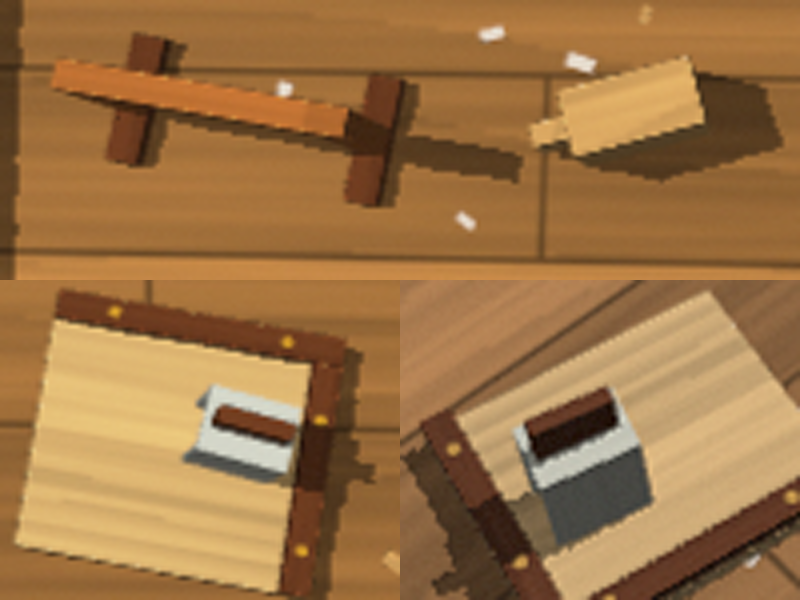

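```bash
cat > m.py <<'E'
from h import *
import pickle
T=pickle.load(open('top0.pkl','rb'));S=pickle.load(open('scene0.pkl','rb'))
a=lambda x,y:(130+(x+.5)/4-.5,190+(y+.5)/4-.5)
b=lambda x,y:(345+(x+.5)/4-.5,174+(y-279.5)/4-.5)
s=lambda x,y:(190+(x-399.5)/4-.5,210+(y-279.5)/4-.5)
P=lambda L,m,z,c=T:np.array([onz(c,*m(*p),z)[:2] for p in L])
def ang(p,q): d=q-p; return np.degrees(np.arctan2(d[1],d[0])).round(2),np.linalg.norm(d).round(4)
E
cat > m2.py <<'E'
from m import *
np.set_printoptions(precision=4,suppress=True)
r=P([(55,60),(347,108),(345,137),(53,87)],a,.125);print('rail',r,r.mean(0),ang(r[1],r[0]),ang(r[2],r[3]),ang(r[2],r[1]))
k=P([(560,92),(690,57),(705,120),(575,155)],a,.07);print('block',k,k.mean(0),ang(k[1],k[0]),ang(k[2],k[3]),ang(k[2],k[1]))
e=P([(55,322),(310,364),(278,590)],b,.018);print('board',e,ang(e[1],e[0]),ang(e[2],e[1]))
e=P([(58,290),(345,340),(310,600)],b,.024);print('outer',e,ang(e[1],e[0]),ang(e[2],e[1]))
f=P([(220,405),(297,428),(290,443),(213,425)],b,.106);print('fin',f,f.mean(0),ang(f[1],f[0]),ang(f[2],f[3]))
e=P([(456,416),(709,291),(555,590)],s,.012,S);print('scene base',e)
f=P([(523,428),(608,388),(612,410),(532,458)],s,.106,S);print('fin top edge scene',f[:2],ang(f[0],f[1]))
E
python3 m2.py
```

```text
rail [[0.5103 0.4697]
 [0.4828 0.282 ]
 [0.4645 0.2822]
 [0.493  0.4695]] [0.4877 0.3758] (np.float64(81.67), np.float64(0.1897)) (np.float64(81.34), np.float64(0.1894)) (np.float64(-0.68), np.float64(0.0183))
block [[0.5027 0.1558]
 [0.5274 0.0706]
 [0.4857 0.0597]
 [0.4612 0.1444]] [0.4942 0.1076] (np.float64(106.2), np.float64(0.0888)) (np.float64(106.15), np.float64(0.0882)) (np.float64(14.67), np.float64(0.0431))
board [[ 0.5936 -0.0812]
 [ 0.5668 -0.2567]
 [ 0.4113 -0.2324]] (np.float64(81.3), np.float64(0.1776)) (np.float64(-8.91), np.float64(0.1574))
outer [[ 0.615  -0.0827]
 [ 0.5828 -0.2796]
 [ 0.4047 -0.2524]] (np.float64(80.7), np.float64(0.1995)) (np.float64(-8.69), np.float64(0.1802))
fin [[ 0.5232 -0.1799]
 [ 0.5092 -0.2283]
 [ 0.4996 -0.2238]
 [ 0.5103 -0.1753]] [ 0.5106 -0.2018] (np.float64(73.92), np.float64(0.0504)) (np.float64(77.53), np.float64(0.0496))
scene base [[ 0.4093 -0.2298]
 [ 0.4409 -0.055 ]
 [ 0.5469 -0.2553]]
fin top edge scene [[ 0.5048 -0.2281]
 [ 0.5156 -0.1787]] (np.float64(77.75), np.float64(0.0506))
```

Measured sizes agree with the given ones: rail 190×18 mm, block 89×43 mm, fin 50 mm. I'll move above the saddle now.

play_rows(steps=[[[0,0,0,0.125],[0,0,0,0.125],[0,0,0,0.125],[0,0,0,0.125],[0,0,0,0.125]]])

```text
time: 0.52
ee_pos: [0.1692, 0.5232, 0.2308]
tcp_rot: [-180.0, 0.0, 125.9]
wrist_force: [-0.7, -0.4, -0.1]
opening: 0.0855
grasp_force: 0.0
```

play_rows(steps=[[[-0.02,0,0,0.125],[-0.04,0,0,0],[-0.04,0,0,0],[-0.04,0,0,0],[-0.04,0,0,0]]])

```text
time: 0.93
ee_pos: [0.2591, 0.3657, 0.2308]
tcp_rot: [-180.0, 0.0, 119.2]
wrist_force: [0.3, 0.5, -0.1]
opening: 0.0854
grasp_force: 0.0
```

play_rows(steps=[[[-0.04,0,0,0],[-0.04,0,0,0],[-0.04,0,0,0],[-0.04,0,0,0],[-0.04,0,0,0]]])

```text
time: 1.35
ee_pos: [0.3565, 0.1908, 0.2312]
tcp_rot: [180.0, 0.0, 119.1]
wrist_force: [0.7, 0.7, -0.4]
opening: 0.0853
grasp_force: 0.0
```

play_rows(steps=[[[-0.04,0,0,0],[-0.04,0,0,0],[-0.04,0,0,0],[-0.04,0,0,0],[-0.04,0,0,0]]])

```text
time: 1.77
ee_pos: [0.4539, 0.0158, 0.2312]
tcp_rot: [180.0, -0.0, 119.1]
wrist_force: [0.9, 1.7, 0.5]
opening: 0.0852
grasp_force: 0.0
```

play_rows(steps=[[[-0.04,-0.01,0,0],[-0.04,-0.01,0,0],[-0.04,-0.01,0,0],[-0.04,-0.01,0,0],[-0.04,-0.01,0,0]]])

```text
time: 2.18
ee_pos: [0.507, -0.1834, 0.231]
tcp_rot: [-180.0, -0.0, 119.1]
wrist_force: [1.5, 0.6, 0.7]
opening: 0.0852
grasp_force: 0.0
```

play_rows(steps=[[[0,0,0,0.125],[0,0,0,0.125],[0,0,0,0.125],[0,0,0,0.125],[0,0,0,0.125]]])

```text
time: 2.6
ee_pos: [0.5069, -0.1813, 0.2308]
tcp_rot: [-179.9, -0.0, 82.9]
wrist_force: [0.6, 0.3, 0.2]
opening: 0.0852
grasp_force: 0.0
```

play_rows(steps=[[[0,0,0,0.117],[0,0,0,0],[0,0,0,0],[0,0,0,0],[0,0,0,0]]])

```text
time: 3.02
ee_pos: [0.507, -0.1811, 0.2312]
tcp_rot: [-180.0, -0.0, 76.8]
wrist_force: [-0.4, 0.6, 0.0]
opening: 0.0856
grasp_force: 0.0
```

Run:
```python
from h import *
import pickle
c=cam('wrist');cv2.imwrite('pics/w1.png',c['img']);pickle.dump(c,open('w1.pkl','wb'))
print({k:v for k,v in c.items() if k!='img'});o=bot.get_obs();print(o['ee_pos'],o['tcp_rot'],o['q'],o['time'])
```

```text
{'vfov': 65.1108639822411, 'cx': 325.8574355454545, 'cy': 197.63438716657683, 'xyz': array([ 0.52627875, -0.10154588,  0.37346563]), 'attitude': array([ 1.61243926e+02,  2.21341385e-02, -1.32685781e+01])}
[ 0.50706662 -0.1811245   0.23124022] [-1.79995168e+02  1.46584955e-03  7.67203605e+01] [-1.96557026e+01  3.38419745e+00  8.38350351e+00  9.50039457e+01
 -1.99342558e-03  8.36239371e+01] 3.0667
```

View pics/w1.png

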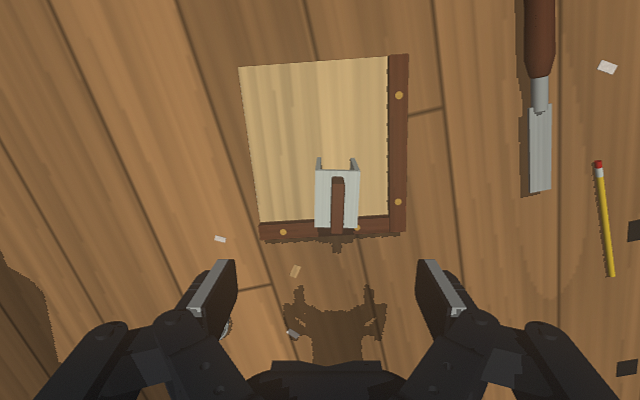

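Run:
```python
from h import *
t=cv2.imread('pics/w1.png')
cv2.imwrite('pics/m2.png',np.hstack([cv2.resize(t[140:240,300:400],None,fx=5,fy=5,interpolation=cv2.INTER_CUBIC)[:,:],cv2.resize(t[40:240,230:420],(285,300))[:, :].copy() if 0 else np.zeros((500,1,3),np.uint8)]))
```

```text
(no output)
```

View pics/m2.png

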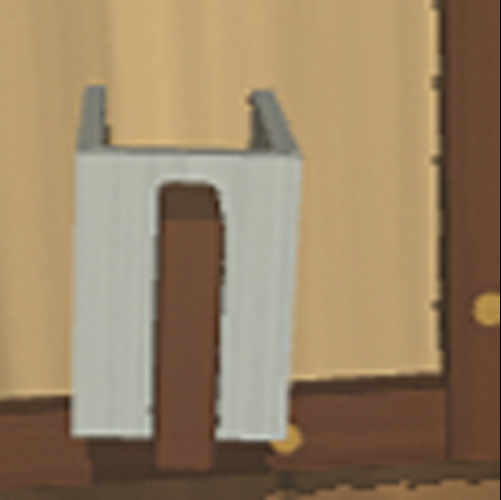

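The zoomed wrist view shows the fin's top face at x 155–220, y 217–468 in the crop, the aluminium roof at x 72–300, y 153–438, and the inner fence corner at (443, 378).

```bash
cat > m3.py <<'E'
from m import *
np.set_printoptions(precision=4,suppress=True)
W=pickle.load(open('w1.pkl','rb'))
w=lambda x,y:(300+(x+.5)/5-.5,140+(y+.5)/5-.5)
i=lambda x,y:(x,y)
f=P([(162,217),(220,217),(213,468),(155,468)],w,.106,W);print('fin',f,f.mean(0),ang(f[3],f[0]),ang(f[2],f[1]),ang(f[0],f[1]))
f=P([(77,153),(300,153),(290,438),(72,435)],w,.078,W);print('roof',f,f.mean(0),ang(f[3],f[0]),ang(f[2],f[1]),ang(f[0],f[1]))
f=P([(240,67),(386,57),(388,214),(260,223)],i,.012,W);print('board',f,ang(f[2],f[1]),ang(f[3],f[2]))
f=P([(388,55),(407,55),(404,233),(260,240)],i,.024,W);print('fence top',f,ang(f[2],f[1]),ang(f[3],f[2]))
E
python3 m3.py
```

```text
fin [[ 0.5138 -0.1778]
 [ 0.5238 -0.1802]
 [ 0.5122 -0.2277]
 [ 0.5016 -0.2252]] [ 0.5128 -0.2027] (np.float64(75.56), np.float64(0.049)) (np.float64(76.24), np.float64(0.0489)) (np.float64(-13.26), np.float64(0.0103))
roof [[ 0.4993 -0.1695]
 [ 0.5413 -0.1794]
 [ 0.5276 -0.2379]
 [ 0.4841 -0.227 ]] [ 0.5131 -0.2035] (np.float64(75.1), np.float64(0.0595)) (np.float64(76.76), np.float64(0.0602)) (np.float64(-13.26), np.float64(0.0431))
board [[ 0.4426 -0.0566]
 [ 0.5959 -0.0827]
 [ 0.5681 -0.2595]
 [ 0.4099 -0.2347]] (np.float64(81.06), np.float64(0.179)) (np.float64(-8.92), np.float64(0.1601))
fence top [[ 0.5959 -0.082 ]
 [ 0.6148 -0.0864]
 [ 0.5816 -0.2835]
 [ 0.4071 -0.2521]] (np.float64(80.44), np.float64(0.1999)) (np.float64(-10.19), np.float64(0.1773))
```

Saddle is at (0.513, -0.203) with yaw -14°, and the corner is at (0.568, -0.2585) with yaw -9°. I'll descend and grip the fin.

play_rows(steps=[[[-0.02,0.011,0,0.01],[0,0,0.03,0],[0,0,0.03,0],[0,0,0.03,0],[0,0,0.03,0]]], gripper=0.06)

```text
time: 3.48
ee_pos: [0.513, -0.2032, 0.11]
tcp_rot: [180.0, 0.0, 76.1]
wrist_force: [0.2, -0.4, -0.8]
opening: 0.0599
grasp_force: 0.0
```

play_rows(steps=[[[0,0,0.015,0],[0,0,0.008,0],[0,0,0.005,0],[0,0,0,0],[0,0,0,0]]])

```text
time: 3.9
ee_pos: [0.5137, -0.2033, 0.0844]
tcp_rot: [179.9, 0.0, 76.0]
wrist_force: [0.6, -0.1, -0.7]
opening: 0.0602
grasp_force: 0.0
```

play_rows(steps=[[[0,0,0,0],[0,0,0,0],[0,0,0,0],[0,0,0,0],[0,0,0,0]]], gripper=0, squeeze=50)

```text
time: 4.32
ee_pos: [0.5134, -0.2032, 0.0839]
tcp_rot: [179.9, 0.0, 76.0]
wrist_force: [-0.5, -0.4, 3.3]
opening: 0.011
grasp_force: 50.7
```

play_rows(steps=[[[0,0,0,0],[0,0,0,0],[0,0,0,0],[0,0,0,0],[0,0,0,0]]])

```text
time: 4.73
ee_pos: [0.5134, -0.2033, 0.0838]
tcp_rot: [180.0, 0.0, 76.0]
wrist_force: [-0.3, 0.7, 4.7]
opening: 0.0106
grasp_force: 50.9
```

play_rows(steps=[[[0,0,-0.01,0],[0,0,-0.036,0],[0,0,-0.04,0],[0,0,-0.04,0],[0,0,-0.04,0]]])

```text
time: 5.15
ee_pos: [0.5124, -0.2029, 0.251]
tcp_rot: [-179.9, -0.0, 76.0]
wrist_force: [1.2, -0.3, -1.2]
opening: 0.0111
grasp_force: 50.0
```

play_rows(steps=[[[0.01,-0.003,0,0],[0.025,-0.008,0,0],[0.035,-0.011,0,0],[0.035,-0.011,0,0],[0.035,-0.011,0,0]]])

```text
time: 5.57
ee_pos: [0.5036, -0.0554, 0.2491]
tcp_rot: [-180.0, 0.0, 76.0]
wrist_force: [-0.2, 0.5, -2.4]
opening: 0.0111
grasp_force: 50.0
```

play_rows(steps=[[[0.035,-0.011,0,0],[0.035,-0.011,0,0],[0.035,-0.011,0,0],[0.035,-0.011,0,0],[0.035,-0.011,0,0]]])

```text
time: 5.98
ee_pos: [0.4924, 0.1282, 0.2492]
tcp_rot: [-180.0, 0.0, 76.0]
wrist_force: [1.8, -0.1, -1.4]
opening: 0.0107
grasp_force: 50.0
```

play_rows(steps=[[[0.035,-0.011,0,0],[0.035,-0.011,0,0],[0.03,-0.009,0,0],[0.025,-0.008,0,0],[0.013,-0.002,0,0]]])

```text
time: 6.4
ee_pos: [0.4857, 0.273, 0.2487]
tcp_rot: [-179.9, 0.0, 76.2]
wrist_force: [0.2, -0.5, -2.2]
opening: 0.011
grasp_force: 50.0
```

play_rows(steps=[[[0,0,0,-0.05],[0,0,0,-0.046],[0,0,0,0],[0,0,0,0],[0,0,0,0]]])

```text
time: 6.82
ee_pos: [0.4868, 0.2698, 0.2492]
tcp_rot: [-180.0, 0.0, 81.4]
wrist_force: [-0.5, -0.5, -1.0]
opening: 0.0111
grasp_force: 50.1
```

Run:
```python
from h import *
import pickle
c=cam('wrist');cv2.imwrite('pics/w2.png',c['img']);pickle.dump(c,open('w2.pkl','wb'))
o=bot.get_obs();print(c['xyz'],o['ee_pos'],o['tcp_rot'],o['q'],o['time'],o['wrist_force'])
```

```text
[0.49941476 0.35069832 0.39151423] [0.48680354 0.26980004 0.24931101] [-1.79996880e+02  5.26470632e-03  8.14117775e+01] [ 2.89975997e+01  6.35187776e+00  1.35801456e+01  9.72339512e+01
 -2.26911250e-03  1.27585823e+02] 6.8667 [ 0.41867217  0.09645469 -2.42649131]
```

View pics/w2.png

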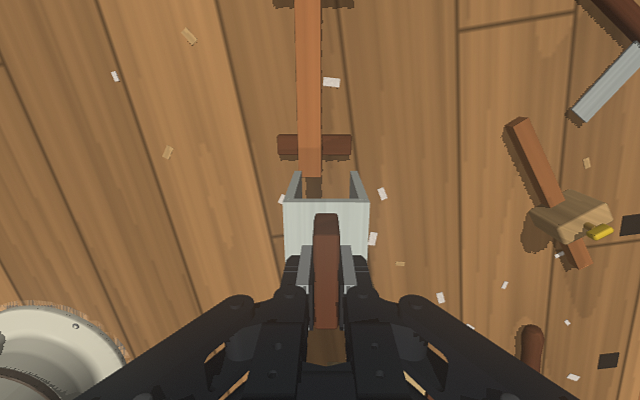

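Run:
```python
from m import *
np.set_printoptions(precision=4,suppress=True)
W=pickle.load(open('w2.pkl','rb'));im=W['img']
hsv=cv2.cvtColor(im,cv2.COLOR_BGR2HSV).astype(int)
for v in (20,60,100,170):
    print(v,[tuple(hsv[v,u]) for u in (280,300,309,318,330)])
g=cv2.GaussianBlur(im,(3,3),0).astype(float)
d=np.abs(np.diff(g,axis=1)).sum(2)
L=[];Rr=[]
for v in range(10,175,5):
    l=285+np.argmax(d[v,285:308]);r=312+np.argmax(d[v,312:335]);L.append((l+.5,v));Rr.append((r+.5,v))
print(L[::4],Rr[::4])
i=lambda x,y:(x,y)
for E_ in(L,Rr):
    p=P(E_,i,.125,W);k=np.polyfit(p[:,1],p[:,0],1)
    res=p[:,0]-np.polyval(k,p[:,1]);ok=abs(res)<.003;k=np.polyfit(p[ok,1],p[ok,0],1)
    print(k,ok.sum(),np.polyval(k,[.285,.374,.40]),'angle',90-np.degrees(np.arctan(k[0])))
p=P([(309,178),(309,0)],i,.125,W);print('end',p)
s_=P([(283,203),(369,203)],i,.2435,W);print('saddle edge',s_,s_.mean(0),ang(*s_))
```

```text
20 [(np.int64(15), np.int64(132), np.int64(149)), (np.int64(13), np.int64(152), np.int64(168)), (np.int64(13), np.int64(153), np.int64(173)), (np.int64(13), np.int64(152), np.int64(170)), (np.int64(15), np.int64(130), np.int64(137))]
60 [(np.int64(15), np.int64(131), np.int64(152)), (np.int64(13), np.int64(152), np.int64(168)), (np.int64(13), np.int64(152), np.int64(171)), (np.int64(13), np.int64(151), np.int64(172)), (np.int64(15), np.int64(131), np.int64(140))]
100 [(np.int64(15), np.int64(131), np.int64(152)), (np.int64(13), np.int64(150), np.int64(170)), (np.int64(13), np.int64(153), np.int64(170)), (np.int64(13), np.int64(151), np.int64(171)), (np.int64(15), np.int64(130), np.int64(135))]
170 [(np.int64(15), np.int64(127), np.int64(147)), (np.int64(13), np.int64(128), np.int64(153)), (np.int64(13), np.int64(146), np.int64(154)), (np.int64(12), np.int64(143), np.int64(153)), (np.int64(15), np.int64(125), np.int64(135))]
[(np.float64(295.5), 10), (np.float64(295.5), 30), (np.float64(295.5), 50), (np.float64(296.5), 70), (np.float64(296.5), 90), (np.float64(297.5), 110), (np.float64(296.5), 130), (np.float64(297.5), 150), (np.float64(301.5), 170)] [(np.float64(319.5), 10), (np.float64(319.5), 30), (np.float64(319.5), 50), (np.float64(319.5), 70), (np.float64(319.5), 90), (np.float64(319.5), 110), (np.float64(319.5), 130), (np.float64(320.5), 150), (np.float64(320.5), 170)]
[0.1688 0.4162] 32 [0.4643 0.4793 0.4837] angle 80.41605310774304
[0.1487 0.4424] 33 [0.4848 0.498  0.5019] angle 81.54064369005931
end [[0.4738 0.2814]
 [0.4966 0.4157]]
saddle edge [[0.4701 0.3014]
 [0.5128 0.2949]] [0.4915 0.2982] (np.float64(-8.61), np.float64(0.0432))
```

play_rows(steps=[[[0.025,-0.004,0,0],[0.03,-0.004,0,0],[0.03,-0.004,0,0],[0.019,-0.002,0,0],[0,0,0,0]]])

```text
time: 7.28
ee_pos: [0.488, 0.378, 0.2482]
tcp_rot: [-179.9, -0.0, 81.6]
wrist_force: [0.3, 0.3, -2.2]
opening: 0.0112
grasp_force: 49.9
```

play_rows(steps=[[[0,0,0.015,0],[0,0,0.02,0],[0,0,0.02,0],[0,0,0.02,0],[0,0,0.01,0]]])

```text
time: 7.7
ee_pos: [0.4877, 0.374, 0.1617]
tcp_rot: [-179.9, 0.1, 81.4]
wrist_force: [0.5, -0.6, -3.1]
opening: 0.0108
grasp_force: 50.0
```

play_rows(steps=[[[0,0,0.01,0],[0,0,0.008,0],[0,0,0.005,0],[0,0,0.003,0],[0,0,0,0]]])

```text
time: 8.12
ee_pos: [0.4882, 0.3751, 0.1382]
tcp_rot: [-180.0, 0.0, 81.5]
wrist_force: [0.3, -0.5, -2.8]
opening: 0.0107
grasp_force: 50.0
```

play_rows(steps=[[[0,0,0.001,0],[0,0,0.0005,0],[0,0,0.0005,0],[0,0,0,0],[0,0,0,0]]])

```text
time: 8.53
ee_pos: [0.4884, 0.3754, 0.1369]
tcp_rot: [180.0, -0.0, 81.5]
wrist_force: [0.2, 0.1, 0.0]
opening: 0.0112
grasp_force: 50.3
```

play_rows(steps=[[[0,0,0,0],[0,0,0,0],[0,0,0,0],[0,0,0,0],[0,0,0,0]]], gripper=0.05)

```text
time: 8.95
ee_pos: [0.4882, 0.3752, 0.1363]
tcp_rot: [180.0, -0.0, 81.5]
wrist_force: [-0.1, 0.0, 0.2]
opening: 0.0498
grasp_force: 0.0
```

play_rows(steps=[[[0,0,-0.01,0],[0,0,-0.02,0],[0,0,-0.03,0],[0,0,-0.03,0],[0,0,-0.03,0]]])

```text
time: 9.37
ee_pos: [0.4879, 0.3749, 0.2584]
tcp_rot: [180.0, -0.0, 81.5]
wrist_force: [0.4, 0.6, 0.4]
opening: 0.05
grasp_force: 0.0
```

play_rows(steps=[[[-0.02,0,0,0],[-0.03,0,0,0],[-0.04,0,0,0],[-0.04,0,0,0],[-0.02,0,0,0]]], gripper=0.0854)

```text
time: 9.78
ee_pos: [0.4652, 0.2238, 0.2577]
tcp_rot: [179.9, 0.0, 81.5]
wrist_force: [-1.2, -0.4, 0.0]
opening: 0.0852
grasp_force: 0.0
```

play_rows(steps=[[[0,0,0,0],[0,0,0,0],[0,0,0,0],[0,0,0,0],[0,0,0,0]]])

```text
time: 10.2
ee_pos: [0.4661, 0.2277, 0.256]
tcp_rot: [-180.0, 0.0, 81.6]
wrist_force: [0.8, 1.1, -1.0]
opening: 0.0851
grasp_force: 0.0
```

Run:
```python
from h import *
import pickle
c=cam('wrist');cv2.imwrite('pics/w3.png',c['img']);pickle.dump(c,open('w3.pkl','wb'))
o=bot.get_obs();print(c['xyz'],o['ee_pos'],o['tcp_rot'],o['q'],o['time'],o['wrist_force'])
```

```text
[0.47856363 0.30864969 0.39830796] [0.46613164 0.22765937 0.25597861] [-1.79968079e+02  1.68089255e-02  8.15868269e+01] [2.60286479e+01 1.32852248e+00 9.02907655e+00 9.77363857e+01
 4.19103656e-03 1.24441824e+02] 10.25 [-0.30684117  0.04371787 -0.07003933]
```

View pics/w3.png

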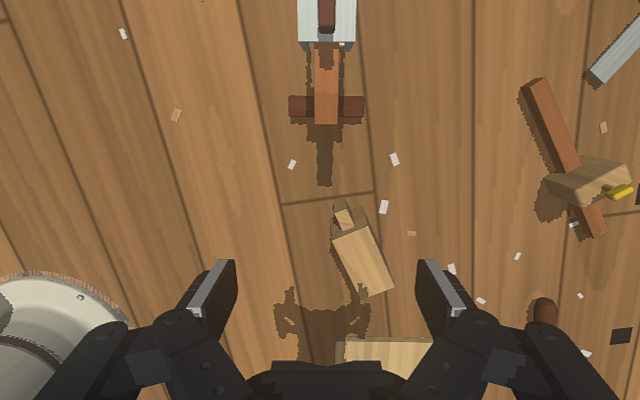

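The wrist view shows the saddle hanging on the rail (~326, 20), centred over the bar. The block's top face has corners near (333,239), (362,226), (394,285) and (369,296).

Run:
```python
from m import *
np.set_printoptions(precision=4,suppress=True)
W=pickle.load(open('w3.pkl','rb'));im=W['img']
hsv=cv2.cvtColor(im,cv2.COLOR_BGR2HSV)
print(hsv[260,363],hsv[217,345],hsv[229,346],hsv[215,360],hsv[270,300])
c=hsv[260,363].astype(int)
m=(np.abs(hsv.astype(int)-c)<[6,40,25]).all(2).astype(np.uint8)
m[:,:320]=0;m[:,410:]=0;m[:195]=0;m[310:]=0
m=cv2.morphologyEx(m,cv2.MORPH_OPEN,np.ones((5,5),np.uint8))
n,l,st,ce=cv2.connectedComponentsWithStats(m)
k=1+np.argmax(st[1:,4]);print(st[k])
ct=max(cv2.findContours((l==k).astype(np.uint8),0,1)[0],key=cv2.contourArea)
q=cv2.boxPoints(cv2.minAreaRect(ct));print(q)
i=lambda x,y:(x,y)
for Q in(q,[(333,239),(362,226),(394,285),(369,296)]):
    p=P(Q,i,.07,W);print(p,p.mean(0),ang(p[0],p[1]),ang(p[1],p[2]),ang(p[2],p[3]),ang(p[3],p[0]))
z=cv2.resize(im[200:300,320:400],None,fx=5,fy=5,interpolation=cv2.INTER_CUBIC);cv2.imwrite('pics/m4.png',z)
```

```text
[ 17 116 192] [ 18 115 186] [ 17 115 169] [ 17 115 120] [ 15 131 140]
[ 334  228   59   67 2284]
[[331.8857 240.3015]
 [366.605  224.6778]
 [394.2412 286.0915]
 [359.5218 301.7152]]
[[0.4613 0.1456]
 [0.5032 0.1593]
 [0.528  0.0729]
 [0.4834 0.0565]] [0.494  0.1086] (np.float64(18.14), np.float64(0.0441)) (np.float64(-73.95), np.float64(0.0899)) (np.float64(-159.78), np.float64(0.0475)) (np.float64(103.99), np.float64(0.0918))
[[0.4628 0.147 ]
 [0.4978 0.1584]
 [0.5279 0.0745]
 [0.496  0.0632]] [0.4961 0.1108] (np.float64(18.03), np.float64(0.0369)) (np.float64(-70.29), np.float64(0.0891)) (np.float64(-160.38), np.float64(0.0338)) (np.float64(111.62), np.float64(0.0902))
```

View pics/m4.png

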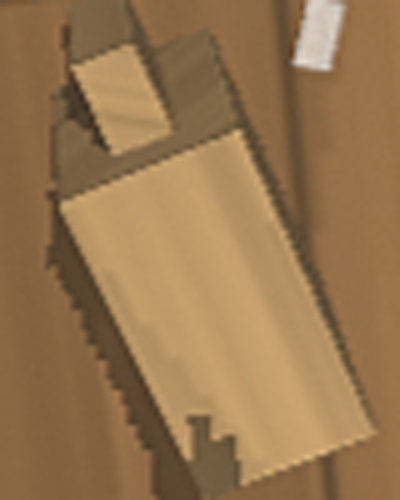

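The zoom shows the block's top corners at (62,203), (240,130), (375,435) and (~200,500). The gripper's shadow darkens the last corner.

Run:
```python
from m import *
np.set_printoptions(precision=4,suppress=True)
W=pickle.load(open('w3.pkl','rb'))
w=lambda x,y:(320+(x+.5)/5-.5,200+(y+.5)/5-.5)
p=P([(62,203),(240,130),(375,435),(200,503)],w,.07,W);print(p,p.mean(0),ang(p[0],p[1]),ang(p[1],p[2]),ang(p[2],p[3]),ang(p[3],p[0]))
```

```text
[[0.4614 0.1457]
 [0.5042 0.158 ]
 [0.5284 0.0721]
 [0.4838 0.0587]] [0.4944 0.1086] (np.float64(16.07), np.float64(0.0445)) (np.float64(-74.24), np.float64(0.0892)) (np.float64(-163.27), np.float64(0.0466)) (np.float64(104.44), np.float64(0.0898))
```

play_rows(steps=[[[-0.02,0.008,0,-0.1],[-0.03,0.006,0,-0.1],[-0.03,0.004,0,-0.1],[-0.03,0,0,-0.122],[0,0,0,0]]])

```text
time: 10.67
ee_pos: [0.4863, 0.1131, 0.2562]
tcp_rot: [-180.0, 0.1, 106.2]
wrist_force: [-0.2, 0.6, 0.5]
opening: 0.0853
grasp_force: 0.0
```

play_rows(steps=[[[0,0,0,0],[0,0,0,0],[0,0,0,0],[0,0,0,0],[0,0,0,0]]])

```text
time: 11.08
ee_pos: [0.4856, 0.117, 0.2562]
tcp_rot: [-180.0, -0.0, 105.7]
wrist_force: [-0.6, 0.6, 0.4]
opening: 0.0852
grasp_force: 0.0
```

play_rows(steps=[[[-0.0106,0.0063,0.02,0],[0,0,0.04,0],[0,0,0.04,0],[0,0,0.04,0],[0,0,0.03,0]]])

```text
time: 11.5
ee_pos: [0.4934, 0.1079, 0.083]
tcp_rot: [-179.9, -0.0, 105.7]
wrist_force: [-0.2, 0.2, -0.4]
opening: 0.0855
grasp_force: 0.0
```

play_rows(steps=[[[0,0,0.025,0],[0,0,0.02,0],[0,0,0.013,0],[0,0,0.006,0],[0,0,0,0]]])

```text
time: 11.92
ee_pos: [0.4937, 0.1079, 0.021]
tcp_rot: [-179.9, -0.0, 105.7]
wrist_force: [0.4, 0.6, 0.5]
opening: 0.0855
grasp_force: 0.0
```

play_rows(steps=[[[0,0,0,0],[0,0,0,0],[0,0,0,0],[0,0,0,0],[0,0,0,0]]], gripper=0, squeeze=60)

```text
time: 12.33
ee_pos: [0.4954, 0.1079, 0.0236]
tcp_rot: [179.9, 0.0, 105.7]
wrist_force: [-1.4, -0.1, 5.0]
opening: 0.0453
grasp_force: 62.5
```

play_rows(steps=[[[0,0,0,0],[0,0,0,0],[0,0,0,0],[0,0,0,0],[0,0,0,0]]])

```text
time: 12.75
ee_pos: [0.4954, 0.1079, 0.0236]
tcp_rot: [179.9, 0.0, 105.7]
wrist_force: [-0.5, -0.4, 5.2]
opening: 0.0458
grasp_force: 62.5
```

play_rows(steps=[[[0,0,-0.005,0],[0,0,-0.015,0],[0,0,-0.025,0],[0,0,-0.03,0],[0,0,-0.025,0]]])

```text
time: 13.17
ee_pos: [0.4944, 0.1076, 0.1241]
tcp_rot: [180.0, 0.0, 105.7]
wrist_force: [1.2, 0.3, -2.1]
opening: 0.0453
grasp_force: 61.9
```

play_rows(steps=[[[-0.012,-0.0015,0,0],[-0.025,-0.003,0,0],[-0.03,-0.0036,0,0],[-0.03,-0.0036,0,0],[-0.03,-0.0036,0,0]]])

```text
time: 13.58
ee_pos: [0.514, -0.0203, 0.1218]
tcp_rot: [-180.0, -0.0, 105.7]
wrist_force: [1.3, 0.3, -2.5]
opening: 0.0454
grasp_force: 62.1
```

play_rows(steps=[[[-0.03,-0.0036,0,0],[-0.03,-0.0036,0,0],[-0.03,-0.0036,0,0],[-0.03,-0.0036,0,0],[-0.028,-0.0033,0,0]]])

```text
time: 14.0
ee_pos: [0.5368, -0.1681, 0.1216]
tcp_rot: [-180.0, -0.0, 105.7]
wrist_force: [0.2, 0.1, -1.6]
opening: 0.0453
grasp_force: 62.1
```

play_rows(steps=[[[-0.02,-0.0024,0,0],[-0.008,-0.001,0,0.1],[0,0,0,0.11],[0,0,0,0.11],[0,0,0,0.111]]])

```text
time: 14.42
ee_pos: [0.541, -0.1945, 0.1214]
tcp_rot: [-179.9, -0.0, 80.6]
wrist_force: [0.5, 0.5, -2.6]
opening: 0.0454
grasp_force: 62.1
```

play_rows(steps=[[[0,0,0,0],[0,0,0,0],[0,0,0,0],[0,0,0,0],[0,0,0,0]]])

```text
time: 14.83
ee_pos: [0.5415, -0.1938, 0.1222]
tcp_rot: [-180.0, -0.0, 81.1]
wrist_force: [-0.3, 0.4, -2.3]
opening: 0.0458
grasp_force: 62.0
```

Run:
```python
from h import *
import pickle
for n in('wrist','top'):
    c=cam(n);pickle.dump(c,open(n+'4.pkl','wb'));cv2.imwrite(f'pics/{n}4.png',c['img'])
o=bot.get_obs();print(o['ee_pos'],o['tcp_rot'],o['q'],o['time'],o['wrist_force'],o['opening'])
```

```text
[ 0.54158027 -0.1938221   0.12227416] [-1.79999340e+02  1.55769568e-03  8.10675675e+01] [-1.96905800e+01  7.62721543e+00  9.12465355e-01  8.32856080e+01
 -1.65360479e-03  7.92418526e+01] 14.9333 [ 0.04915517  0.15222705 -2.82746314] 0.04510841743676949
```

View pics/wrist4.png

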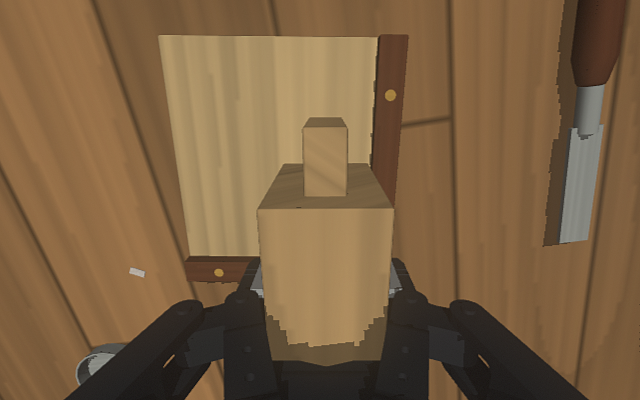

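The wrist view shows the block held square over the board: its tenon-end top edge runs from (259,208) to (392,208), the long fence is on the right and the end fence at lower left.

Run:
```python
from m import *
np.set_printoptions(precision=4,suppress=True)
W=pickle.load(open('wrist4.pkl','rb'));im=W['img']
i=lambda x,y:(x,y)
b_=P([(259,208),(392,208)],i,.1686,W);c=b_.mean(0);print('blk edge',b_,c,ang(*b_))
th=np.radians(81.07);print('centre',c-.045*np.array([np.cos(th),np.sin(th)]))
g=im.astype(float);d=np.abs(np.diff(g,axis=1)).sum(2)
L=[(370+np.argmax(d[v,370:388])+.5,v) for v in range(45,165,6)]
p=P(L,i,.024,W);k=np.polyfit(p[:,1],p[:,0],1);print(L[::5],'long ang',90-np.degrees(np.arctan(k[0])),'x at y=-.2585',np.polyval(k,[-.2585,-.08]))
d2=np.abs(np.diff(g,axis=0)).sum(2)
L=[(u,250+np.argmax(d2[250:264,u])+.5) for u in range(192,248,4)]
print(L[::3]);p=P(L,i,.012,W);k2=np.polyfit(p[:,0],p[:,1],1);print('end ang',np.degrees(np.arctan(k2[0])),np.polyval(k2,[.41,.568]))
p=P([(160,36),(378,36),(190,255)],i,.012,W);print(p)
```

```text
blk edge [[ 0.5274 -0.1453]
 [ 0.5703 -0.1521]] [ 0.5488 -0.1487] (np.float64(-8.91), np.float64(0.0435))
centre [ 0.5418 -0.1932]
[(np.float64(377.5), 45), (np.float64(375.5), 75), (np.float64(373.5), 105), (np.float64(370.5), 135)] long ang 80.60178873045217 x at y=-.2585 [0.5659 0.5954]
[(192, np.float64(255.5)), (204, np.float64(255.5)), (216, np.float64(255.5)), (228, np.float64(255.5)), (240, np.float64(255.5))]
end ang -8.908337054924514 [-0.2333 -0.2581]
[[ 0.4417 -0.057 ]
 [ 0.5977 -0.0814]
 [ 0.4109 -0.233 ]]
```

play_rows(steps=[[[0,0,0.01,0],[0,0,0.02,0],[0,0,0.025,0],[0,0,0.018,0],[0,0,0.009,0]]])

```text
time: 15.35
ee_pos: [0.5401, -0.1933, 0.0368]
tcp_rot: [-179.8, -0.0, 81.0]
wrist_force: [-0.1, -0.3, -2.7]
opening: 0.0455
grasp_force: 62.0
```

play_rows(steps=[[[0,0,0.002,0],[0,0,0.001,0],[0,0,0,0],[0,0,0,0],[0,0,0,0]]])

```text
time: 15.77
ee_pos: [0.5422, -0.1941, 0.0383]
tcp_rot: [179.9, 0.0, 81.0]
wrist_force: [-1.1, 0.2, -2.3]
opening: 0.0454
grasp_force: 61.9
```

play_rows(steps=[[[0,0,0.001,0],[0,0,0,0],[0,0,0.001,0],[0,0,0,0],[0,0,0,0]]])

```text
time: 16.18
ee_pos: [0.5418, -0.1939, 0.0356]
tcp_rot: [180.0, 0.0, 81.0]
wrist_force: [-0.4, 0.4, 1.3]
opening: 0.0455
grasp_force: 62.3
```

play_rows(steps=[[[0,0,0.0005,0],[0,0,0,0],[0,0,0,0],[0,0,0,0],[0,0,0,0]]])

```text
time: 16.6
ee_pos: [0.5418, -0.194, 0.0356]
tcp_rot: [179.9, 0.0, 81.0]
wrist_force: [-2.7, -0.0, 6.4]
opening: 0.0453
grasp_force: 62.9
```

play_rows(steps=[[[0,0,-0.0007,0],[-0.004,0.003,0,0],[-0.004,0.003,0,0],[-0.003,0.003,0,0],[0,0,0,0]]])

```text
time: 17.02
ee_pos: [0.5495, -0.207, 0.0356]
tcp_rot: [180.0, 0.0, 81.0]
wrist_force: [1.2, -1.0, 2.1]
opening: 0.0452
grasp_force: 62.5
```

play_rows(steps=[[[-0.001,0,0,0],[0,0,0,0],[-0.001,0,0,0],[0,0,0,0],[0,0,0,0]]])

```text
time: 17.43
ee_pos: [0.5487, -0.2082, 0.0356]
tcp_rot: [180.0, 0.0, 81.0]
wrist_force: [2.9, 1.4, 2.2]
opening: 0.0453
grasp_force: 62.4
```

play_rows(steps=[[[-0.001,0,0,0],[0,0,0,0],[-0.0005,0,0,0],[0,0,0,0],[0,0,0,0]]])

```text
time: 17.85
ee_pos: [0.5482, -0.2094, 0.0357]
tcp_rot: [180.0, -0.0, 81.0]
wrist_force: [0.6, 5.0, 5.4]
opening: 0.0454
grasp_force: 62.6
```

play_rows(steps=[[[-0.0005,0,0,0],[0,0,0,0],[0,0,0,0],[0,0,0,0],[0,0,0,0]]])

```text
time: 18.27
ee_pos: [0.5481, -0.2099, 0.0356]
tcp_rot: [-180.0, -0.0, 81.0]
wrist_force: [0.3, 4.3, 4.8]
opening: 0.0455
grasp_force: 62.8
```

play_rows(steps=[[[0,0,-0.0004,0],[0,0,0,0],[-0.001,0,0,0],[0,0,0,0],[0,0,0,0]]])

```text
time: 18.68
ee_pos: [0.5478, -0.2106, 0.0357]
tcp_rot: [-180.0, -0.1, 81.0]
wrist_force: [1.4, 5.8, 3.5]
opening: 0.0454
grasp_force: 62.4
```

play_rows(steps=[[[-0.001,0,0,0],[0,0,0,0],[0,0,0,0],[0,0,0,0],[0,0,0,0]]])

```text
time: 19.1
ee_pos: [0.5478, -0.2107, 0.0358]
tcp_rot: [-180.0, -0.2, 81.0]
wrist_force: [2.3, 10.6, 4.1]
opening: 0.0454
grasp_force: 62.6
```

play_rows(steps=[[[0.0008,0,0,0],[0,0.001,0,0],[0,0.001,0,0],[0,0.001,0,0],[0,0,0,0]]])

```text
time: 19.52
ee_pos: [0.549, -0.2108, 0.0357]
tcp_rot: [-179.8, -0.1, 81.0]
wrist_force: [-9.2, 8.8, 10.4]
opening: 0.0453
grasp_force: 63.2
```

play_rows(steps=[[[0,0.001,0,0],[0,0,0,0],[0,0.0005,0,0],[0,0,0,0],[0,0,0,0]]])

```text
time: 19.93
ee_pos: [0.5503, -0.211, 0.0357]
tcp_rot: [-179.7, -0.1, 81.0]
wrist_force: [-10.2, 8.6, 10.8]
opening: 0.0453
grasp_force: 63.2
```

play_rows(steps=[[[0,0,-0.0007,0],[0,0,0,0],[0,0.0005,0,0],[0,0.0005,0,0],[0,0,0,0]]])

```text
time: 20.35
ee_pos: [0.5514, -0.2112, 0.0358]
tcp_rot: [-179.7, -0.1, 81.0]
wrist_force: [-7.4, 9.0, 4.5]
opening: 0.0448
grasp_force: 62.6
```

play_rows(steps=[[[0,0.0005,0,0],[0,0.0005,0,0],[0,0,0,0],[0,0,0,0],[0,0,0,0]]])

```text
time: 20.77
ee_pos: [0.5516, -0.2112, 0.0358]
tcp_rot: [-179.7, -0.1, 81.0]
wrist_force: [-11.0, 8.2, 6.3]
opening: 0.0453
grasp_force: 63.1
```

play_rows(steps=[[[0,0,-0.0004,0],[0,0.0005,0,0],[0,0.0005,0,0],[0,0,0,0],[0,0,0,0]]])

```text
time: 21.18
ee_pos: [0.5517, -0.2112, 0.0358]
tcp_rot: [-179.5, -0.1, 81.0]
wrist_force: [-13.8, 8.8, 7.8]
opening: 0.0452
grasp_force: 63.1
```

play_rows(steps=[[[0,0.0005,0,0],[0,0,0,0],[-0.0004,0,0,0],[0,0,0,0],[0,0,0,0]]])

```text
time: 21.6
ee_pos: [0.5518, -0.2113, 0.0359]
tcp_rot: [-179.5, -0.1, 81.0]
wrist_force: [-17.7, 10.8, 9.4]
opening: 0.0455
grasp_force: 63.3
```

play_rows(steps=[[[0,-0.0007,0,0],[0,0,-0.0003,0],[-0.0005,0,0,0],[-0.0005,0,0,0],[0,0,0,0]]])

```text
time: 22.02
ee_pos: [0.5517, -0.2114, 0.036]
tcp_rot: [-179.6, -0.2, 81.0]
wrist_force: [-10.7, 14.5, 8.5]
opening: 0.0453
grasp_force: 63.0
```

play_rows(steps=[[[0,0,0,0],[0,0,0,0],[0,0,0,0],[0,0,0,0],[0,0,0,0]]])

```text
time: 22.43
ee_pos: [0.5517, -0.2114, 0.036]
tcp_rot: [-179.6, -0.2, 81.0]
wrist_force: [-11.8, 14.2, 7.3]
opening: 0.0454
grasp_force: 63.0
```

Run:
```python
from h import *
import pickle
o=bot.get_obs();print(o['ee_pos'],o['tcp_rot'],o['time'],o['wrist_force'],o['qd'].round(2))
I=[]
for n in('wrist','scene','top'):
    c=cam(n);pickle.dump(c,open(n+'5.pkl','wb'));I.append(c['img'])
w,s,t=I
Z=lambda i,k:cv2.resize(i,None,fx=k,fy=k,interpolation=cv2.INTER_CUBIC)
a=np.hstack([cv2.resize(w,(480,300)),Z(s[200:300,190:297],3)[:, :320]])
b=np.hstack([Z(t[170:270,340:440],3),Z(t[190:260,130:297],3)[:210,:500]]) if 0 else None
p=np.zeros((600,800,3),np.uint8);p[:300,:480]=a[:,:480];p[:300,480:]=a[:,480:800]
p[300:,:300]=Z(t[170:270,340:440],3);q=Z(t[190:250,130:255],4);p[300:540,300:800]=q
cv2.imwrite('pics/m5.png',p)
```

```text
[ 0.55167689 -0.21138601  0.03595188] [-179.55442113   -0.22836699   81.00076122] 22.4333 [-11.75292755  14.17445093   7.2698241 ] [-0.01  0.02 -0.02  0.03  0.03 -0.01]
```

View pics/m5.png

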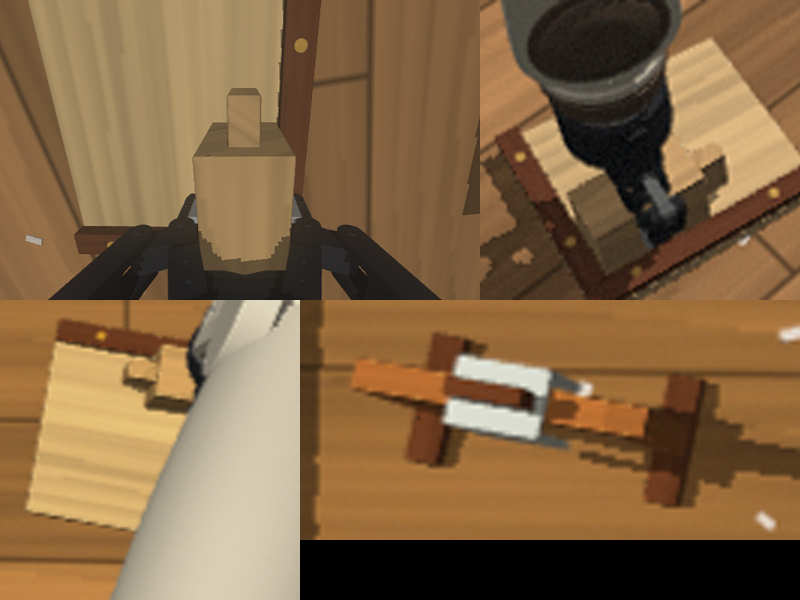

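The views show the saddle astride the rail and the block seated against both fences. One small extra push on the long fence, then hand in.

play_rows(steps=[[[0,0.0004,0,0],[0,0,0,0],[0,0.0003,0,0],[0,0,0,0],[0,0,0,0]]])

```text
time: 23.0
ee_pos: [0.5517, -0.2114, 0.0359]
tcp_rot: [-179.5, -0.2, 81.0]
wrist_force: [-14.8, 14.8, 9.6]
opening: 0.0454
grasp_force: 63.4
```

play_rows(steps=[[[0,0,0,0],[0,0,0,0],[0,0,0,0],[0,0,0,0],[0,0,0,0]]])

```text
time: 23.42
ee_pos: [0.5517, -0.2114, 0.0359]
tcp_rot: [-179.5, -0.2, 81.0]
wrist_force: [-14.3, 15.0, 8.7]
opening: 0.0456
grasp_force: 63.4
```

```bash
python3 -c "
from workcell import bot
o=bot.get_obs();print(o['ee_pos'],o['tcp_rot'],o['wrist_force'])
print(bot.job_done())"
```

```text
[ 0.55173741 -0.21137729  0.03594375] [-179.48132013   -0.23336086   80.9856797 ] [-14.2508616   15.03620624   8.70658426]
the job is handed in; nothing more can be done
None
```

I handed the job in at about 23 s with the saddle hanging on the rail, let go, and the block still gripped and pressed into the corner with roughly 12–16 N measured at the wrist along each fence direction; no verdict came back.

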